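# Shim the rocking orbital shaker

## Robot

A 6-joint arm with a two-finger parallel gripper is mounted at the origin on a cart in front of the work surface, level with it; the furniture and walls round the work are solid. World frame = base frame: x ahead of the robot, y to its left, z up, the work surface at z = 0. Lengths are in m, angles in rad, forces in N, time in s.
With the tool pointing down it reaches from about 0.35 to 0.85 m from the base axis. Payload 8.1 kg.
Tool frame: the origin (TCP) lies midway between the tips of the shut fingers; the grasp point (between the pads) lies robot.grip_depth behind it (robot.grip_depth is the distance from the TCP to the grasp point, in m); z points along the fingers, y is the line along which they close (so a half turn about z gives the same grasp; the last joint's range is limited). The gripper opens to 93 mm and grips with 3 to 60 N. Pads are 15 mm wide; open, the fingers measure 128 mm over their backs; the gripper's body (75 mm by 188 mm) begins 65 mm behind the grasp point.
Start: joints at [1.258, 0.13, 1.488, -0, 1.523, -0.085], TCP at [0.135, 0.585, 0.219] pointing down, gripper open.
Joint ranges: [-2.96, 2.96], [-0.89, 2.26], [0.02, 2.5], [-1.34, 4.48], [0, 2.73], [-2.66, 2.66]. Speed limits (rad/s): [2.39, 2.39, 2.79, 3.14, 3.14, 3.14].

## Interface

Orientations are given as a rotation vector (axis times angle).
In Python, from plant import robot gives the robot as it stands.
- The arm moves only by the tool carry_out, never from a script. Its argument "rows" is a list of rows, each a list of 6 numbers: the shift along the tool's x, y, z in m, then the turn, a rotation vector about the tool's x, y, z in degrees. A call has 1 to 12 rows; each row is the pose to reach, as a shift and turn from the pose commanded when the call began, along the tool's axes at that moment; what a row does not reach only later rows make up. A row lasts 1/8 s, in which the tool goes at most 62.5 mm and 10.7 degrees, less where a joint would pass 70% of its speed; a pose out of reach is approached as far as the arm can. A call with a gripper value outside its range is refused whole. "jaw" is the closure in counts, from 0 (fully open) to 255 (shut), set as the call begins (left out, the last holds). The fingers move at their own pace and stop on an object; "force" is the grip in N (left out, the last holds). Time passes only in rows, so rows that repeat a pose let the fingers close. It gives the time, the measured TCP pose, the force, the opening and the grip force at its end, in the units of the state.
- robot.read_state(): the state, without advancing time (a new reading comes with each control period).
- robot.read_camera(name): name is "side" or "top" or "wrist"; returns the picture (480x640x3 uint8, red, green, blue); there is no depth.
- robot.camera_model(name): a dict with "fx", "fy", "cx", "cy" (pixels), "R" (3x3) and "t" (3): a world point X has camera coordinates R X + t; the wrist camera has in their place "mount" (4x4, takes a point from camera to tool coordinates, whose origin is the TCP and whose axes are the flange's). Camera axes: x right, y down, z forward; pixel columns grow to the right and rows downward; lengths in m; the calibration is good to about 2 mm. A picture is of the moment at which its call begins: read the wrist's pose just before it. camera_model takes no time and is no camera call.
- robot.close_job(): hands the job in; it is judged then, once.
Trained networks look in the newest picture that a camera, given by its name, has taken for a name from the list of things; names that differ only in an ending like _2 or _b are one class to them, and where a whole thing is asked for, a point or a joint stands for the part that bears it (a point fixed in the world has none). Each returns a list of dicts, best first, with "conf" (0 to 1); they miss things now and then, are a little off and sometimes report something else, mostly with a low value. They report only what shows in the picture. A call takes as long as a camera call. They do not tell look-alikes from the thing itself.
- robot.outline_of(camera, target): "pixels" (480x640 bool, what is visible of it) and "pixel" ([column, row] in pixels, amid what is visible of it).
The state is a dict: "t": time; "q": joint angles; "dq": joint speeds; "joint_torque": joint torques, N m; "tool_pos": TCP position; "orientation": TCP orientation; "force": force on the tool from outside, world axes, zero at the start; "wrist_torque": the same for the moment, N m; "opening": finger opening in m; "gripper_force": force on a finger pad.
Only numpy, scipy, OpenCV 4.12 (cv2) and the standard library are available. Lean on these libraries where they do the work, as an engineer would, in place of code of your own. Each camera call takes 0.05 s, during which the arm holds its last target. There are 200 camera calls.

## Task

The small orbital shaker has lost the rubber foot under its front left corner and rocks on the other three. With the fingertips, push the grey plastic wedge along the bench, thin end first, under the bare foot boss of that corner until it is snug and carries the corner, then press down firmly with the fingertips on top of that corner of the case to check that it no longer drops. Only push and press, never pick anything up; do not shove the shaker out of its place or jack it out of level, keep both dishes standing on it, leave everything else alone, and finish clear with the wedge in place.

Things in the scene. Friction and masses are not known exactly. Their poses are not given: they have to be found in the camera images.
- shaker: Loose orbital shaker, 2 to 2.9 kg: white case 200 (x) x 190 (y) mm, underside 16, top 62 mm above the bench; a platform with black mat, top at 80 mm, covers x = -40 to +100 mm. Origin on the bench under the centre; x to its back, y to its left, z up. Domed rubber feet at (80, 76), (80, -76), (-80, -76) mm. Stands level on them; 2 to 4 N on the footless corner rocks it down 9 mm.
- boss (a point): Centre of the underside of the bare foot boss at the shaker's (-80, +76) mm: flat grey stub 18 mm across, 11 mm above the bench, 20 mm behind the case's front face, 19 mm inside its left face. The wedge slides freely until it meets the boss, then jams at a few newtons; a push of over about 20 N may lift or shove the shaker.
- corner (a point): The place to press, on the flat top of the case's front left corner, 62 mm above the bench: 26 mm behind the front face, 25 mm inside the left face, 34 mm in front of the platform's edge.
- wedge: Grey plastic wedge, 40 to 85 g, 100 (x) x 44 (y) mm, lined ramp: 20 mm thick at the upright heel (x = -50), falling evenly to 2 mm at the thin end (x = +50). Origin at the middle of its underside; pushed, it turns about x = -14. It lies before the gap, thin end roughly that way. 11 mm thick at its middle: snug when the boss centre is at about x = +9 of it, the heel then 40 mm out of the case.
- dish_a: Loose clear petri dish, 61 mm across, 15 mm high, standing on the left half of the platform. Origin at the centre of its underside.
- dish_b: The same, standing on the right half of the platform.
- tape_roll: Loose roll of label tape lying flat in front of the shaker, right of the wedge, 76 mm across, 19 mm high; origin at the centre of its underside. Leave it.
- marker: Loose marker pen, 126 mm long (along its y), 16 mm thick, lying to the left of the wedge and shaker; origin under its centre. Leave it.
- bottle_a: Loose dropper bottle, 26 mm across, 75 mm high, to the right of the shaker; origin at the centre of its underside. Leave it.
- bottle_b: Another dropper bottle of the same size, to the right of the shaker. Leave it.
- timer: Loose digital timer, 37 x 68 mm, 64 mm high, standing at the right front of the bench; origin at the centre of its underside. Leave it.
There are look-alikes about, which are no part of the job. What is shaped like the dish_b but brown is not meant.

How it is judged:
By the outcome, as a careful person would: the job done as asked, in the order asked, and still so for the second after the job is handed in, with the robot touching nothing.
It also fails if it takes over 48 s, if anything falls off the work surface, if the arm or the gripper's body presses on something with over 40 N, if the wrist force passes 120 N, or if a joint passes its speed limit or range.

## Working session

There is one attempt and no reset: what is moved stays moved. The work goes in short steps, Python scripts to look and compute and a tool call to move; the robot and the scene stay as the last step left them, time stands still between calls to the robot, and variables do not carry over. Pictures are saved under pics/ and viewed, at most 10 in all, crops included, and the job is handed in when it is done.

Besides the shell and the picture viewer there is one more tool, called as name([rows], argument=value, ...), one row to a line, values as JSON. carry_out: Moves the arm, as the interface text tells. Its arguments: {"type":"object","properties":{"rows":{"type":"array"},"jaw":{"type":"number"},"force":{"type":"number"}},"required":["rows"]}

```bash
mkdir -p pics; cat > h.py <<'E'
import numpy as np, cv2
from scipy.spatial.transform import Rotation as Ro
from plant import robot
def cam(n):
    m=robot.camera_model(n)
    if 'R' in m: return m,np.array(m['R']),np.array(m['t'])
    s=robot.read_state(); M=np.eye(4); M[:3,:3]=Ro.from_rotvec(s['orientation']).as_matrix(); M[:3,3]=s['tool_pos']
    W=np.linalg.inv(M@np.array(m['mount'])); return m,W[:3,:3],W[:3,3]
def back(c,px,z):
    m,R,t=c; px=np.atleast_2d(px).astype(float)
    d=np.c_[(px[:,0]-m['cx'])/m['fx'],(px[:,1]-m['cy'])/m['fy'],np.ones(len(px))]@R
    o=-R.T@t; return o+d*((z-o[2])/d[:,2])[:,None]
def proj(c,X):
    m,R,t=c; p=np.atleast_2d(X)@R.T+t
    return np.c_[m['fx']*p[:,0]/p[:,2]+m['cx'],m['fy']*p[:,1]/p[:,2]+m['cy']]
def snap(n,f):
    im=robot.read_camera(n); cv2.imwrite('pics/'+f,im[:,:,::-1]); return im
E
python3 - <<'E'
from h import *
s=robot.read_state();print(s['t'],s['tool_pos'],s['orientation'],s['force'],robot.grip_depth)
for n in('top','side'):
    c=cam(n);snap(n,n+'0.png');print(n,-c[1].T@c[2])
    for k in('shaker','wedge','tape_roll','marker','dish_a','boss'):
        for o in robot.outline_of(n,k)[:3]:
            p=o['pixels'].astype(np.uint8)
            r=cv2.minAreaRect(cv2.findNonZero(p)); b=cv2.boxPoints(r)
            print(n,k,round(o['conf'],2),np.round(o['pixel']),b.round().tolist(),back(c,b,{'shaker':.062}.get(k,.0))[:,:2].round(3).tolist())
E
```

```text
0.0 [0.13532064 0.58395674 0.21760682] [-3.56987479e-01 -3.12089727e+00  2.84801596e-03] [-1.2106671  -0.51582244  0.31020764] 0.0188
top [ 0.52746459 -0.13281732  1.2542909 ]
top shaker 0.79 [305. 206.] [[261.0, 156.0], [341.0, 148.0], [351.0, 243.0], [271.0, 252.0]] [[0.798, -0.006], [0.819, -0.198], [0.589, -0.221], [0.568, -0.032]]
top wedge 0.73 [295. 273.] [[283.0, 256.0], [301.0, 253.0], [306.0, 294.0], [288.0, 296.0]] [[0.561, -0.055], [0.567, -0.101], [0.467, -0.115], [0.46, -0.07]]
top marker 0.85 [225. 257.] [[204.0, 259.0], [205.0, 252.0], [255.0, 259.0], [254.0, 265.0]] [[0.552, 0.138], [0.568, 0.137], [0.553, 0.014], [0.538, 0.016]]
top dish_a 0.95 [384. 170.] [[369.0, 159.0], [393.0, 159.0], [393.0, 183.0], [369.0, 183.0]] [[0.806, -0.271], [0.806, -0.332], [0.745, -0.331], [0.744, -0.271]]
top dish_a 0.92 [281. 192.] [[271.0, 177.0], [297.0, 177.0], [297.0, 203.0], [271.0, 203.0]] [[0.758, -0.024], [0.759, -0.09], [0.693, -0.09], [0.692, -0.025]]
top dish_a 0.73 [328. 187.] [[309.0, 188.0], [327.0, 170.0], [345.0, 188.0], [327.0, 206.0]] [[0.731, -0.12], [0.777, -0.16
[... 1301 characters left out ...]
0.691, -0.314], [0.751, -0.328], [0.722, -0.399], [0.665, -0.386]]
side dish_a 0.76 [398. 280.] [[379.0, 271.0], [406.0, 271.0], [406.0, 290.0], [379.0, 290.0]] [[0.76, -0.246], [0.822, -0.261], [0.79, -0.333], [0.731, -0.32]]
side boss 0.77 [332. 234.] [[282.0, 212.0], [381.0, 196.0], [390.0, 255.0], [292.0, 270.0]] [[0.601, 0.124], [0.928, 0.169], [0.814, -0.181], [0.56, -0.196]]
side boss 0.59 [351. 225.] [[339.0, 217.0], [363.0, 217.0], [363.0, 231.0], [339.0, 231.0]] [[0.753, 0.053], [0.821, 0.038], [0.792, -0.045], [0.727, -0.031]]
side boss 0.39 [338. 206.] [[325.0, 201.0], [348.0, 201.0], [348.0, 214.0], [325.0, 214.0]] [[0.744, 0.171], [0.814, 0.155], [0.785, 0.066], [0.719, 0.081]]
```

```bash
python3 - <<'E'
import cv2,numpy as np
a=cv2.imread('pics/top0.png')[130:330,190:410]
b=cv2.imread('pics/side0.png')[170:340,220:440]
cv2.imwrite('pics/a.png',np.hstack([cv2.resize(a,(400,364),interpolation=2),cv2.resize(b,(400,364),interpolation=2)]))
E
```

```text
(no output)
```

View pics/a.png

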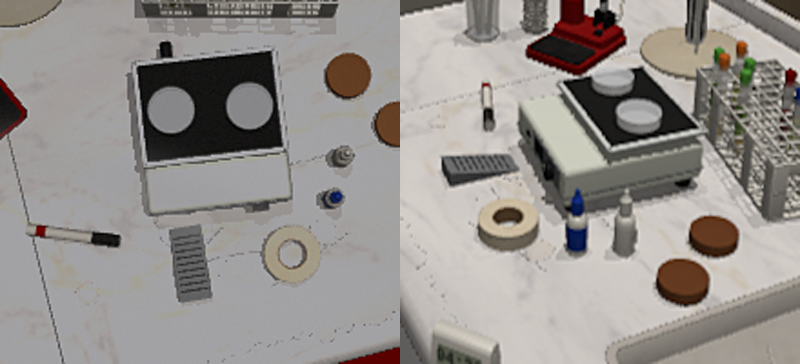

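Top view, enlarged: the only lined grey wedge is at full-frame pixel (295,273), its dark heel toward the robot. The shaker's bare front-left corner is near (272,245). The tape roll is right of the wedge and the marker left. The brown discs are look-alikes and not needed. Next I'll take a close wrist view.

```bash
python3 - <<'E'
from h import *
m=robot.camera_model('wrist');print(np.round(m['mount'],3),m['fx'])
s=robot.read_state();R=Ro.from_rotvec(s['orientation']).as_matrix();print(R.round(3))
tgt=np.array([.44,-.07,.26]);print(R.T@(tgt-s['tool_pos']))
E
```

```text
[[-0.    -0.953 -0.302  0.084]
 [ 1.    -0.     0.     0.   ]
 [-0.    -0.302  0.953 -0.165]
 [ 0.     0.     0.     1.   ]] 394.23497475559907
[[-0.974  0.226  0.   ]
 [ 0.226  0.974  0.   ]
 [ 0.     0.    -1.   ]]
[-0.44446664 -0.56886427 -0.04136363]
```

carry_out([
  [-0.03,-0.03,-0.03,0,0,-1],
  [-0.07,-0.08,-0.04,0,0,-3],
  [-0.11,-0.125,-0.04,0,0,-5],
  [-0.15,-0.17,-0.04,0,0,-7],
  [-0.19,-0.215,-0.04,0,0,-9],
  [-0.23,-0.26,-0.04,0,0,-11],
  [-0.27,-0.305,-0.04,0,0,-13],
  [-0.31,-0.35,-0.04,0,0,-15],
  [-0.35,-0.395,-0.04,0,0,-17],
  [-0.39,-0.44,-0.04,0,0,-18],
  [-0.43,-0.485,-0.04,0,0,-19],
  [-0.47,-0.53,-0.04,0,0,-19.5],
], jaw=255, force=20)

```text
t: 2.2
tool_pos: [0.4744, -0.04, 0.259]
orientation: [-0.177, 3.135, -0.0]
force: [2.3, 1.9, 0.5]
opening: 0.0005
gripper_force: 0.0
```

carry_out([
  [-0.02,-0.03,0,0,0,0],
  [-0.02,-0.03,0,0,0,0],
  [-0.02,-0.03,0,0,0,0],
  [-0.02,-0.03,0,0,0,0],
])

```text
t: 2.7
tool_pos: [0.4965, -0.0645, 0.2589]
orientation: [-0.179, 3.136, 0.0]
force: [-0.1, 0.8, 0.1]
opening: 0.0004
gripper_force: 0.0
```

```bash
python3 - <<'E'
from h import *
c=cam('wrist');s=robot.read_state();print(s['t'],s['tool_pos'],s['orientation'],s['force'],s['opening'])
im=snap('wrist','w1.png')
for k in('wedge','shaker','marker','tape_roll'):
    for o in robot.outline_of('wrist',k)[:2]:
        p=o['pixels'].astype(np.uint8)
        cn=max(cv2.findContours(p,0,1)[0],key=cv2.contourArea); a=cv2.approxPolyDP(cn,5,True)[:,0]
        print(k,round(o['conf'],2),a.tolist(),back(c,a,0)[:,:2].round(3).tolist())
E
```

```text
2.7 [ 0.49654032 -0.06449401  0.25886559] [-1.78706371e-01  3.13618315e+00  1.61014174e-04] [-0.06911809  0.83295424  0.12247043] 0.0003682500134956182
wedge 0.82 [[321, 159], [281, 164], [292, 248], [326, 244]] [[0.463, -0.073], [0.473, -0.115], [0.566, -0.095], [0.557, -0.057]]
shaker 0.57 [[167, 377], [196, 339], [277, 339], [296, 290], [312, 283], [346, 285], [347, 273], [229, 272], [214, 266], [173, 273], [164, 287]] [[0.758, -0.238], [0.698, -0.202], [0.687, -0.103], [0.618, -0.086], [0.607, -0.068], [0.605, -0.028], [0.59, -0.029], [0.604, -0.165], [0.598, -0.183], [0.613, -0.23], [0.632, -0.241]]
marker 0.63 [[389, 249], [494, 271], [498, 265], [390, 235]] [[0.555, 0.015], [0.568, 0.141], [0.56, 0.143], [0.538, 0.013]]
tape_roll 0.96 [[171, 168], [144, 181], [138, 208], [154, 232], [182, 240], [206, 226], [214, 201], [198, 175]] [[0.49, -0.232], [0.508, -0.261], [0.539, -0.268], [0.565, -0.251], [0.571, -0.22], [0.551, -0.193], [0.521, -0.185], [0.495, -0.203]]
```

View pics/w1.png

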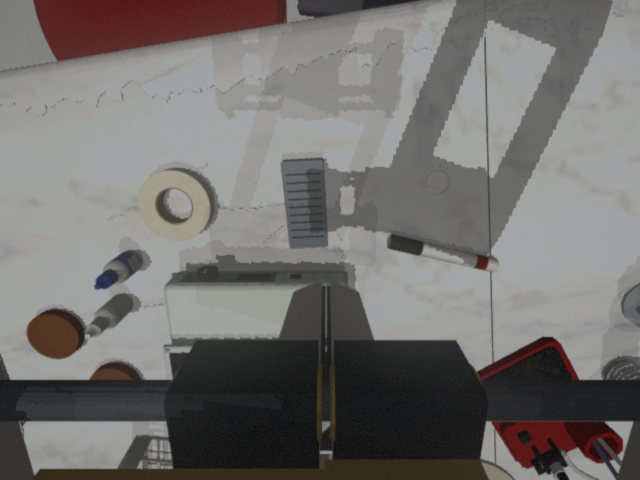

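The wrist view (up is toward the robot) shows the wedge at about (305,200) with its heel at row 160, the shaker's front face at rows 270-287, and its left end near column 348. I'll enlarge both corner views to measure it.

```bash
python3 - <<'E'
from h import *
w=cv2.imread('pics/w1.png')[230:310,155:365]; t=cv2.imread('pics/top0.png')[215:260,255:375]
cv2.imwrite('pics/b.png',np.vstack([cv2.resize(w,(798,304),interpolation=0),cv2.resize(t,(780,292),interpolation=0)[:,:] if 0 else cv2.copyMakeBorder(cv2.resize(t,(780,292),interpolation=0),0,0,0,18,0)]))
E
```

```text
(no output)
```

View pics/b.png

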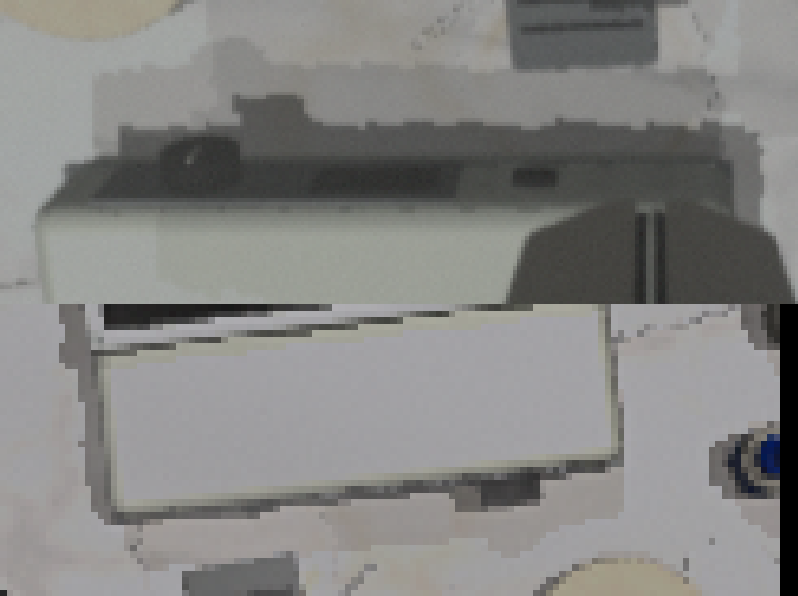

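```bash
python3 - <<'E'
from h import *
c=cam('wrist');t=cam('top')
print('w top L,R',back(c,[[348,285],[164.5,285.5]],.062).round(4))
print('w bot L,R',back(c,[[346.5,272],[180.5,271.5]],.016).round(4))
print('t top L,R',back(t,[[271.5,246.5],[349.5,238.5]],.062).round(4))
print('wedge heel wrist top z.02',back(c,[[326.5,157.5],[280.5,160]],.02).round(4),'thin z.002',back(c,[[327.5,244],[289.5,247.5]],.002).round(4))
print('top heel',back(t,[[306,294],[288,296]],.02).round(4),back(t,[[283,256],[301,253]],.002).round(4))
s=robot.read_state();R=Ro.from_rotvec(s['orientation']).as_matrix();print(R.round(3))
E
```

```text
w top L,R [[ 0.577  -0.0332  0.062 ]
 [ 0.5983 -0.2163  0.062 ]]
w bot L,R [[ 0.5822 -0.0317  0.016 ]
 [ 0.6026 -0.2164  0.016 ]]
t top L,R [[ 0.5806 -0.033   0.062 ]
 [ 0.6004 -0.2175  0.062 ]]
wedge heel wrist top z.02 [[ 0.4586 -0.0684  0.02  ]
 [ 0.4663 -0.1145  0.02  ]] thin z.002 [[ 0.5565 -0.056   0.002 ]
 [ 0.5655 -0.0984  0.002 ]]
top heel [[ 0.4674 -0.1146  0.02  ]
 [ 0.4624 -0.0709  0.02  ]] [[ 0.5599 -0.0567  0.002 ]
 [ 0.5675 -0.1013  0.002 ]]
[[-0.994 -0.113  0.001]
 [-0.113  0.994 -0.   ]
 [-0.001 -0.    -1.   ]]
```

Both cameras agree within 3 mm: the front-left corner is at about (0.5795, -0.032) with the shaker turned 6.4°, which puts the boss at about (0.6015, -0.0487). The wedge lies 26 mm too far right, so I'll push it sideways first at x = -14, then home.

carry_out([
  [0,-0.04,0.02,0,0,0],
  [0,-0.075,0.06,0,0,0],
  [0,-0.078,0.11,0,0,0],
  [0,-0.078,0.16,0,0,0],
  [0,-0.078,0.2,0,0,0],
  [0,-0.078,0.23,0,0,0],
  [0,-0.078,0.245,0,0,0],
  [0,-0.078,0.252,0,0,0],
  [0,-0.078,0.252,0,0,0],
  [0,-0.078,0.252,0,0,0],
])

```text
t: 4.2
tool_pos: [0.5067, -0.1434, 0.008]
orientation: [-0.177, 3.135, -0.001]
force: [-0.0, -0.2, 0.5]
opening: 0.0007
gripper_force: 0.0
```

carry_out([
  [0,0.005,0,0,0,0],
  [0,0.01,0,0,0,0],
  [0,0.014,0,0,0,0],
  [0,0.018,0,0,0,0],
  [0,0.021,0,0,0,0],
  [0,0.024,0,0,0,0],
  [0,0.027,0,0,0,0],
  [0,0.03,0,0,0,0],
  [0,0.033,0,0,0,0],
  [0,0.036,0,0,0,0],
  [0,0.036,0,0,0,0],
])

```text
t: 5.58
tool_pos: [0.5016, -0.107, 0.0066]
orientation: [0.177, -3.137, -0.0]
force: [0.7, 0.2, 0.2]
opening: 0.0006
gripper_force: 0.0
```

```bash
cat >> h.py <<'E'
def wedge(z=.009):
    for n in('top','side','wrist'):
        c=cam(n); robot.read_camera(n)
        for o in robot.outline_of(n,'wedge')[:1]:
            p=o['pixels'].astype(np.uint8); b=cv2.boxPoints(cv2.minAreaRect(cv2.findNonZero(p)))
            cn=max(cv2.findContours(p,0,1)[0],key=cv2.contourArea); a=cv2.approxPolyDP(cn,4,True)[:,0]
            print(n,round(o['conf'],2),a.tolist(),back(c,a,z)[:,:2].round(3).tolist())
E
python3 - <<'E'
from h import *
wedge(); snap('wrist','w2.png')
E
```

```text
side 0.68 [[266, 242], [267, 250], [283, 248], [280, 241]] [[0.521, -0.063], [0.516, -0.104], [0.557, -0.103], [0.557, -0.066]]
wrist 0.93 [[362, 225], [352, 288], [360, 296], [373, 337], [441, 339], [466, 247], [452, 233]] [[0.463, -0.096], [0.493, -0.096], [0.496, -0.092], [0.517, -0.083], [0.514, -0.051], [0.468, -0.049], [0.462, -0.057]]
```

View pics/w2.png

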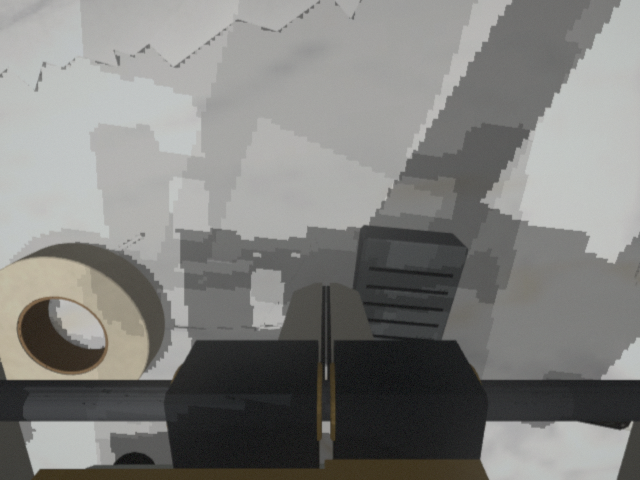

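The wrist view shows the finger tip touching the wedge's right side at about (365,300). The wedge's heel bottom edge runs from (362,226) to (452,233), so the wedge has moved left.

```bash
python3 - <<'E'
from h import *
c=cam('wrist')
print(back(c,[[362,226],[452,233]],0).round(4),back(c,[[359,236],[467,247]],.02).round(4),back(c,[[441,339]],.011).round(4))
E
```

```text
[[ 0.466  -0.0946  0.    ]
 [ 0.4647 -0.0533  0.    ]] [[ 0.4647 -0.0978  0.02  ]
 [ 0.4644 -0.0534  0.02  ]] [[ 0.5132 -0.0517  0.011 ]]
```

carry_out([
  [0,-0.007,0,0,0,0],
  [-0.008,-0.007,0,0,0,0],
  [-0.014,-0.006,0,0,0,0],
  [-0.014,-0.001,0,0,0,0],
  [-0.014,0.002,0,0,0,0],
  [-0.014,0.005,0,0,0,0],
  [-0.014,0.008,0,0,0,0],
  [-0.014,0.011,0,0,0,0],
  [-0.014,0.014,0,0,0,0],
  [-0.014,0.014,0,0,0,0],
])

```text
t: 7.18
tool_pos: [0.5139, -0.0915, 0.0067]
orientation: [-0.177, 3.137, 0.0]
force: [-0.7, -0.9, 0.4]
opening: 0.0005
gripper_force: 0.0
```

carry_out([
  [0,-0.01,0,0,0,0],
  [0.01,-0.04,-0.03,0,0,0],
  [0.04,-0.04,-0.08,0,0,0],
  [0.08,-0.02,-0.12,0,0,0],
  [0.11,0.01,-0.12,0,0,0],
  [0.12,0.03,-0.12,0,0,0],
  [0.12,0.03,-0.12,0,0,0],
  [0.12,0.03,-0.12,0,0,0],
  [0.12,0.03,-0.12,0,0,0],
])

```text
t: 8.3
tool_pos: [0.3918, -0.0761, 0.1266]
orientation: [0.176, -3.136, 0.0]
force: [1.3, 0.1, -0.2]
opening: 0.0008
gripper_force: 0.0
```

```bash
python3 - <<'E'
from h import *
wedge(); snap('wrist','w3.png')
E
```

```text
top 0.59 [[278, 254], [275, 293], [290, 295], [295, 256]] [[0.565, -0.045], [0.469, -0.038], [0.464, -0.075], [0.56, -0.087]]
side 0.88 [[243, 238], [247, 250], [282, 246], [280, 240]] [[0.466, -0.029], [0.468, -0.093], [0.557, -0.093], [0.558, -0.061]]
wrist 0.43 [[325, 312], [326, 378]] [[0.461, -0.068], [0.523, -0.06]]
```

View pics/w3.png

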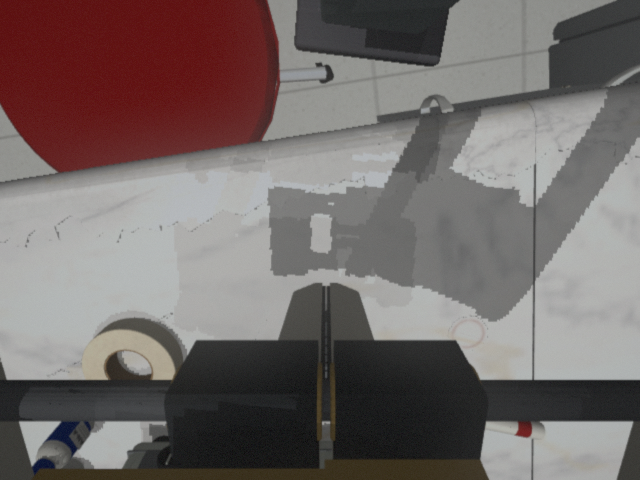

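The wrist view now hides the wedge behind the gripper, so I'll check the top camera.

```bash
python3 - <<'E'
from h import *
im=robot.read_camera('top')[:,:,::-1]; cv2.imwrite('pics/t3.png',cv2.resize(im[235:305,255:330],(750,560)[::1] if 0 else (600,560),interpolation=0)); cv2.imwrite('pics/t3full.png',im)
E
```

```text
(no output)
```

View pics/t3.png

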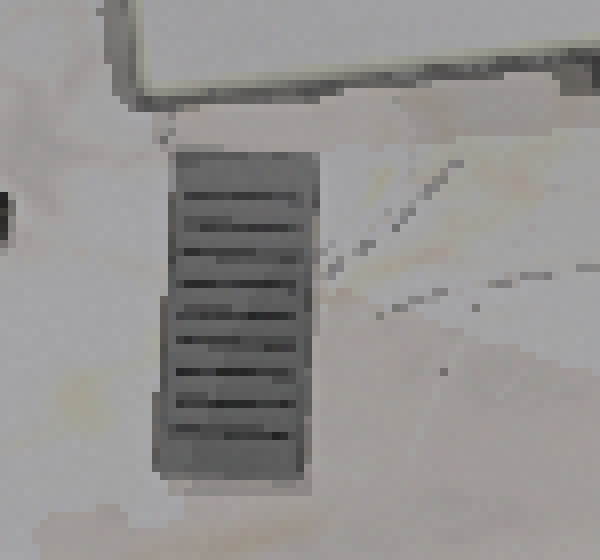

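```bash
python3 - <<'E'
from h import *
c=cam('top')
print(back(c,[[276.4,253.5],[294.4,253.5]],.002).round(4),back(c,[[274.3,294],[292.8,294.3]],.02).round(4))
E
```

```text
[[ 0.566  -0.0403  0.002 ]
 [ 0.5662 -0.085   0.002 ]] [[ 0.4671 -0.0376  0.02  ]
 [ 0.4666 -0.0826  0.02  ]]
```

Top view: the wedge is centred at (0.5165, -0.061) but turned to -1.4°, and it needs +6.4°. I'll nudge the thin half left.

carry_out([
  [-0.04,-0.04,0,0,0,0],
  [-0.09,-0.056,0.02,0,0,0],
  [-0.13,-0.056,0.06,0,0,0],
  [-0.147,-0.056,0.1,0,0,0],
  [-0.147,-0.056,0.117,0,0,0],
  [-0.147,-0.056,0.1235,0,0,0],
  [-0.147,-0.046,0.1235,0,0,0],
  [-0.147,-0.037,0.1235,0,0,0],
  [-0.147,-0.034,0.1235,0,0,0],
  [-0.147,-0.031,0.1235,0,0,0],
  [-0.147,-0.028,0.1235,0,0,0],
  [-0.147,-0.027,0.1235,0,0,0],
])

```text
t: 10.2
tool_pos: [0.5412, -0.0861, 0.0038]
orientation: [-0.177, 3.135, -0.001]
force: [0.9, -2.8, 4.0]
opening: 0.0003
gripper_force: 2.2
```

carry_out([
  [0,0,0,0,0,0],
  [0,-0.012,0,0,0,0],
  [0.01,-0.03,-0.04,0,0,0],
  [0.05,-0.02,-0.09,0,0,0],
  [0.1,0.01,-0.12,0,0,0],
  [0.147,0.024,-0.12,0,0,0],
  [0.147,0.024,-0.12,0,0,0],
])

```text
t: 11.08
tool_pos: [0.3883, -0.0778, 0.1222]
orientation: [0.176, -3.135, -0.001]
force: [0.5, -0.2, 0.0]
opening: 0.0001
gripper_force: 0.0
```

```bash
python3 - <<'E'
from h import *
wedge()
im=robot.read_camera('top')[:,:,::-1]; cv2.imwrite('pics/t4.png',cv2.resize(im[235:305,255:330],(600,560),interpolation=0))
E
```

```text
top 0.89 [[277, 254], [274, 292], [290, 295], [293, 258]] [[0.565, -0.042], [0.471, -0.036], [0.464, -0.075], [0.555, -0.082]]
side 0.67 [[240, 321], [236, 353], [269, 363], [277, 351], [274, 331]] [[0.418, -0.369], [0.4, -0.459], [0.454, -0.498], [0.473, -0.471], [0.478, -0.415]]
```

View pics/t4.png

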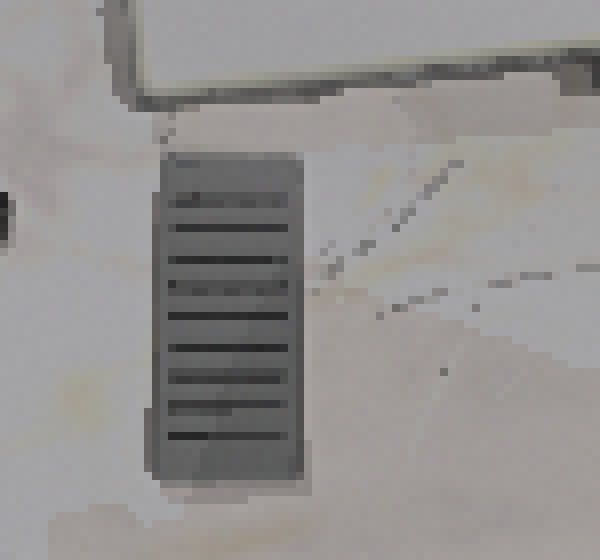

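carry_out([
  [-0.04,-0.04,0,0,0,0],
  [-0.09,-0.053,0.02,0,0,0],
  [-0.13,-0.053,0.06,0,0,0],
  [-0.147,-0.053,0.1,0,0,0],
  [-0.147,-0.053,0.114,0,0,0],
  [-0.147,-0.053,0.1195,0,0,0],
  [-0.147,-0.043,0.1195,0,0,0],
  [-0.147,-0.034,0.1195,0,0,0],
  [-0.147,-0.028,0.1195,0,0,0],
  [-0.147,-0.024,0.1195,0,0,0],
  [-0.147,-0.021,0.1195,0,0,0],
  [-0.147,-0.018,0.1195,0,0,0],
])

```text
t: 12.92
tool_pos: [0.5404, -0.0801, 0.0043]
orientation: [-0.176, 3.135, -0.001]
force: [1.1, -2.5, 3.1]
opening: 0.0004
gripper_force: 1.9
```

carry_out([
  [0,0,0,0,0,0],
  [0,-0.012,0,0,0,0],
  [0.01,-0.03,-0.04,0,0,0],
  [0.05,-0.02,-0.09,0,0,0],
  [0.1,0.01,-0.12,0,0,0],
  [0.147,0.018,-0.12,0,0,0],
  [0.147,0.018,-0.12,0,0,0],
])

```text
t: 13.8
tool_pos: [0.3885, -0.0781, 0.1229]
orientation: [0.176, -3.136, -0.0]
force: [0.8, -1.1, -0.4]
opening: 0.0005
gripper_force: 0.0
```

```bash
cat >> h.py <<'E'
def fitw(im):
    """wedge pose from top picture: fit its projected outline to grey mask"""
    from scipy.optimize import minimize
    c=cam('top'); o=robot.outline_of('top','wedge')[0]['pixels']
    roi=np.zeros(o.shape,np.uint8); roi[248:300,262:315]=1
    i=im.astype(int); g=((i.max(2)<125)&(i.max(2)-i.min(2)<22)).astype(np.uint8)
    g=cv2.morphologyEx(g,cv2.MORPH_CLOSE,np.ones((3,3)))*roi; n,l,st,_=cv2.connectedComponentsWithStats(g)
    m=l==1+st[1:,4].argmax()
    V=np.array([[-.05,-.022,0],[-.05,.022,0],[-.05,-.022,.02],[-.05,.022,.02],[.05,-.022,0],[.05,.022,0],[.05,-.022,.002],[.05,.022,.002]])
    def ras(p):
        W=V@Ro.from_euler('z',p[2]*10).as_matrix().T+[p[0],p[1],0]
        h=cv2.convexHull(((proj(c,W)+.5)*16*16).astype(np.int32).reshape(-1,1,2)) 
        b=np.zeros((480*4,640*4),np.uint8); cv2.fillPoly(b,[(h/64).astype(np.int32)],255)
        return cv2.resize(b,(640,480),interpolation=cv2.INTER_AREA)/255.
    f=lambda p:np.abs(ras(p)-m).sum()
    best=min((minimize(f,[.516,-.06,a],method='Nelder-Mead',options=dict(initial_simplex=np.array([[.516,-.06,a],[.526,-.06,a],[.516,-.05,a],[.516,-.06,a+.01]]))) for a in(-.004,.005,.012)),key=lambda r:r.fun)
    print('pose',best.x[:2].round(4),'yaw',np.degrees(best.x[2]*10).round(1),'resid',best.fun.round(1),m.sum())
E
python3 - <<'E'
from h import *
im=robot.read_camera('top'); cv2.imwrite('pics/t5.png',im[:,:,::-1]); fitw(im)
fitw(cv2.imread('pics/t3full.png')[:,:,::-1])
E
```

```text
pose [ 0.5137 -0.0532] yaw 3.9 resid 40.3 771
pose [ 0.5159 -0.0607] yaw -1.1 resid 40.2 777
```

The wedge is now at (0.514, -0.0535), yaw 4°, and its axis passes within about 1.5 mm of the boss. I'll set the fingertips behind the heel.

carry_out([
  [-0.03,0.008,0.02,0,0,1],
  [-0.053,0.0135,0.06,0,0,2],
  [-0.053,0.0135,0.095,0,0,2.5],
  [-0.053,0.0135,0.11,0,0,2.5],
  [-0.053,0.0135,0.115,0,0,2.5],
  [-0.053,0.0135,0.115,0,0,2.5],
  [-0.053,0.0135,0.115,0,0,2.5],
])

```text
t: 14.82
tool_pos: [0.4441, -0.0595, 0.0101]
orientation: [-0.108, 3.137, -0.001]
force: [-0.1, 0.3, -0.1]
opening: 0.0005
gripper_force: 0.0
```

carry_out([
  [-0.006,0,0,0,0,0],
  [-0.012,0,0,0,0,0],
  [-0.018,0,0,0,0,0],
  [-0.024,0,0,0,0,0],
  [-0.03,0,0,0,0,0],
  [-0.036,0,0,0,0,0],
  [-0.042,0,0,0,0,0],
  [-0.047,0,0,0,0,0],
  [-0.052,0,0,0,0,0],
  [-0.052,0,0,0,0,0],
])

```text
t: 16.08
tool_pos: [0.4952, -0.0555, 0.0087]
orientation: [-0.108, 3.139, -0.0]
force: [-0.3, -1.0, 0.4]
opening: 0.0006
gripper_force: 0.0
```

```bash
python3 - <<'E'
from h import *
wedge(); s=robot.read_state(); print(s['t'],s['tool_pos'],s['force'])
im=snap('wrist','w6.png')
E
```

```text
top 0.71 [[289, 249], [273, 248], [272, 259], [287, 263]] [[0.577, -0.072], [0.579, -0.032], [0.552, -0.03], [0.542, -0.067]]
side 0.65 [[260, 234], [262, 247], [291, 243], [287, 236]] [[0.512, -0.016], [0.507, -0.087], [0.582, -0.083], [0.58, -0.043]]
wrist 0.69 [[327, 423], [320, 440], [322, 461], [331, 457]] [[0.564, -0.05], [0.576, -0.053], [0.59, -0.051], [0.587, -0.046]]
16.375 [ 0.49459648 -0.05545808  0.00866083] [-0.13383967 -0.12903945 -0.69129312]
```

View pics/w6.png

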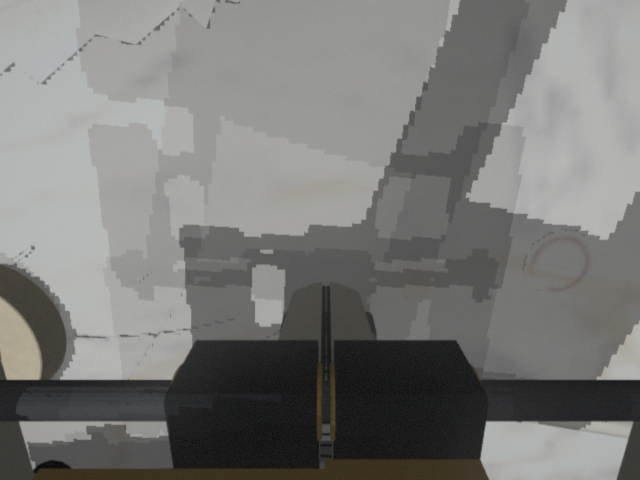

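The wrist view shows only the gripper and bench. The top camera puts the wedge's edges at y = -0.031 and -0.072, centred on the boss line. I'll keep pushing, slowing down near contact.

carry_out([
  [-0.005,0,0,0,0,0],
  [-0.011,0,0,0,0,0],
  [-0.017,0,0,0,0,0],
  [-0.022,0,0,0,0,0],
  [-0.026,0,0,0,0,0],
  [-0.029,0,0,0,0,0],
  [-0.031,0,0,0,0,0],
  [-0.032,0,0,0,0,0],
  [-0.032,0,0,0,0,0],
])

```text
t: 17.55
tool_pos: [0.5267, -0.0532, 0.0087]
orientation: [-0.108, 3.14, 0.0]
force: [-0.2, 0.2, 0.8]
opening: 0.0006
gripper_force: 0.0
```

```bash
python3 - <<'E'
from h import *
wedge(); s=robot.read_state(); print(s['t'],s['tool_pos'],s['force'])
E
```

```text
side 0.76 [[272, 235], [274, 245], [291, 242], [286, 233]] [[0.542, -0.029], [0.538, -0.083], [0.583, -0.078], [0.581, -0.026]]
wrist 0.71 [[367, 312], [375, 336]] [[0.531, -0.033], [0.544, -0.028]]
17.85 [ 0.52657662 -0.05326036  0.00864796] [0.25424003 0.03456139 0.6553249 ]
```

carry_out([
  [-0.0015,0,0,0,0,0],
  [-0.003,0,0,0,0,0],
  [-0.004,0,0,0,0,0],
  [-0.005,0,0,0,0,0],
  [-0.005,0,0,0,0,0],
])

```text
t: 18.48
tool_pos: [0.5311, -0.0529, 0.0086]
orientation: [0.108, -3.138, -0.0]
force: [-5.6, -0.7, 3.8]
opening: 0.0
gripper_force: 2.6
```

carry_out([
  [-0.001,0,0,0,0,0],
  [-0.0015,0,0,0,0,0],
  [-0.0015,0,0,0,0,0],
])

```text
t: 18.85
tool_pos: [0.5316, -0.0529, 0.0084]
orientation: [0.108, -3.137, -0.0]
force: [-9.5, -0.6, 7.8]
opening: 0.0
gripper_force: 4.7
```

carry_out([
  [-0.0005,0,0,0,0,0],
  [-0.001,0,0,0,0,0],
  [-0.001,0,0,0,0,0],
])

```text
t: 19.23
tool_pos: [0.5321, -0.0528, 0.0084]
orientation: [0.108, -3.135, -0.0]
force: [-12.4, -0.5, 9.7]
opening: 0.0003
gripper_force: 6.1
```

```bash
python3 - <<'E'
from h import *
c=cam('side'); snap('side','s7.png')
a=cv2.imread('pics/s7.png')[195:285,235:400]; cv2.imwrite('pics/s7c.png',cv2.resize(a,(792,432),interpolation=2))
t=cam('top'); robot.read_camera('top')
for o in robot.outline_of('top','shaker')[:1]:
    b=cv2.boxPoints(cv2.minAreaRect(cv2.findNonZero(o['pixels'].astype(np.uint8)))); print(b.round().tolist())
E
```

```text
[[261.0, 155.0], [341.0, 146.0], [352.0, 243.0], [272.0, 252.0]]
```

View pics/s7c.png

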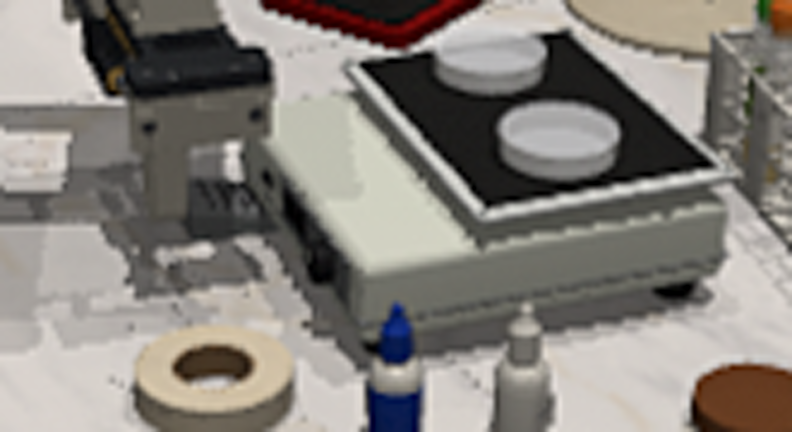

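Side crop: the wedge's heel sits under the front-left corner against the fingers at about (215,205), the case looks level, and both dishes stand at (490,60) and (560,140). The wedge jams at 12 N with its heel about 41 mm out, which is snug. I'll back off, go over the top and press the corner.

carry_out([
  [0.005,0,0,0,0,0],
  [0.025,0,0,0,0,0],
  [0.035,0,-0.02,0,0,0],
  [0.035,0,-0.06,0,0,0],
  [0.03,0,-0.1,0,0,0],
  [-0.01,-0.003,-0.11,0,0,0],
  [-0.05,-0.005,-0.105,0,0,0],
  [-0.073,-0.006,-0.095,0,0,0],
  [-0.073,-0.006,-0.08,0,0,0],
  [-0.073,-0.006,-0.068,0,0,0],
  [-0.073,-0.006,-0.068,0,0,0],
])

```text
t: 20.75
tool_pos: [0.6053, -0.0535, 0.0747]
orientation: [0.108, -3.136, -0.001]
force: [-0.3, 0.1, -0.1]
opening: 0.0002
gripper_force: 0.0
```

```bash
python3 - <<'E'
from h import *
wedge(); s=robot.read_state(); print(s['t'],s['tool_pos'],s['force'])
E
```

```text
top 0.68 [[284, 251], [272, 250], [272, 262], [282, 262]] [[0.572, -0.06], [0.574, -0.03], [0.545, -0.03], [0.545, -0.055]]
side 0.56 [[270, 233], [275, 245], [292, 243], [287, 233]] [[0.539, -0.017], [0.54, -0.084], [0.585, -0.083], [0.583, -0.027]]
wrist 0.84 [[303, 143], [301, 210], [367, 212], [372, 230], [377, 147]] [[0.543, -0.071], [0.583, -0.071], [0.581, -0.03], [0.592, -0.026], [0.542, -0.028]]
21.05 [ 0.60773855 -0.05382155  0.07755304] [ 0.04848679  0.26172169 -0.13503808]
```

carry_out([
  [0,0,0.005,0,0,0],
  [0,0,0.009,0,0,0],
  [0,0,0.011,0,0,0],
  [0,0,0.013,0,0,0],
  [0,0,0.013,0,0,0],
])

```text
t: 21.68
tool_pos: [0.6072, -0.0537, 0.0634]
orientation: [0.108, -3.139, -0.0]
force: [-0.7, 0.6, -1.0]
opening: 0.0003
gripper_force: 0.0
```

carry_out([
  [0,0,0.001,0,0,0],
  [0,0,0.002,0,0,0],
  [0,0,0.003,0,0,0],
  [0,0,0.003,0,0,0],
])

```text
t: 22.18
tool_pos: [0.6075, -0.0537, 0.0621]
orientation: [-0.108, 3.139, -0.0]
force: [-6.0, 0.7, 10.5]
opening: 0.0002
gripper_force: 5.4
```

carry_out([
  [0,0,0.001,0,0,0],
  [0,0,0.002,0,0,0],
  [0,0,0.002,0,0,0],
])

```text
t: 22.55
tool_pos: [0.6076, -0.0537, 0.062]
orientation: [-0.109, 3.139, -0.0]
force: [-13.8, 2.7, 24.1]
opening: 0.0006
gripper_force: 12.2
```

carry_out([
  [0.001,0,0,0,0,0],
  [0.0015,0,0.0005,0,0,0],
  [0.0015,0,0.0005,0,0,0],
  [0.0015,0,0.0005,0,0,0],
])

```text
t: 23.05
tool_pos: [0.6075, -0.0537, 0.062]
orientation: [-0.108, 3.136, -0.0]
force: [-8.1, 1.8, 21.3]
opening: 0.0003
gripper_force: 11.0
```

carry_out([
  [0.001,0,-0.003,0,0,0],
  [0,0,-0.02,0,0,0],
  [0,0,-0.06,0,0,0],
  [0.03,0,-0.1,0,0,0],
  [0.08,0,-0.14,0,0,0],
  [0.13,0,-0.16,0,0,0],
  [0.17,0,-0.16,0,0,0],
  [0.17,0,-0.16,0,0,0],
  [0.17,0,-0.16,0,0,0],
])

```text
t: 24.18
tool_pos: [0.4369, -0.0656, 0.2189]
orientation: [-0.108, 3.138, -0.001]
force: [0.5, 0.2, 0.8]
opening: 0.0005
gripper_force: 0.0
```

```bash
python3 - <<'E'
from h import *
wedge(); s=robot.read_state(); print(s['t'],s['tool_pos'],s['force'])
w=snap('wrist','w8.png'); t=snap('top','t8.png')
cv2.imwrite('pics/f.png',np.hstack([cv2.resize(w,(400,300),interpolation=3),cv2.resize(t[130:310,200:440],(400,300),interpolation=2)])[:,:,::-1])
for o in robot.outline_of('top','shaker')[:1]:
    print(cv2.boxPoints(cv2.minAreaRect(cv2.findNonZero(o['pixels'].astype(np.uint8)))).round().tolist())
E
```

```text
top 0.73 [[289, 248], [271, 247], [272, 262], [289, 262]] [[0.579, -0.072], [0.582, -0.027], [0.545, -0.03], [0.545, -0.072]]
side 0.7 [[271, 232], [275, 245], [292, 243], [287, 233]] [[0.543, -0.012], [0.54, -0.084], [0.585, -0.083], [0.583, -0.027]]
wrist 0.62 [[325, 299], [326, 321]] [[0.541, -0.059], [0.567, -0.056]]
24.475 [ 0.4365902  -0.06542478  0.21783357] [-0.0054677  -0.49357301  0.26202122]
[[262.0, 155.0], [343.0, 147.0], [351.0, 243.0], [270.0, 250.0]]
```

View pics/f.png

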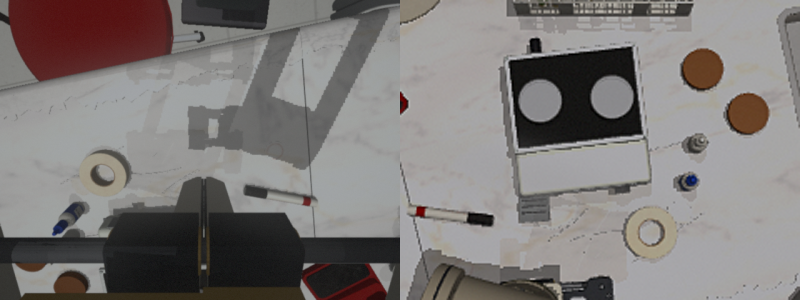

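The final top view shows the wedge's heel at about (535,208) in front of the front-left corner. The shaker is unmoved, both dishes are standing, and the tape roll, marker and bottles are undisturbed. The arm is clear, so I'm handing in.

```bash
python3 -c "
from plant import robot
print(robot.close_job())"
```

```text
the job is handed in; nothing more can be done
None
```

The wedge is snug under the front-left boss, with its heel about 40 mm out of the case. The corner held at 62 mm under a press of about 24 N, both dishes stayed standing, and I handed the job in at about 24.5 s with the arm clear.

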